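Sweep the old boot buckles into the scrap bin

TASK

Sweep the four old grey buckle parts (two levers and two ladder catches) across the green mat and off its open end into the red scrap bin; only push them, do not pick any of them up. Leave the blue new buckle parts, the grease jar and the tools lying where they are.

Things in the scene. Friction and masses are not known exactly. Their poses are not given: they have to be found in the camera images.
- stand: low plywood repair stand, fixed, with a dark green cutting mat as its flat top, 60 mm above the table. Origin on the table under its centre. 285 mm along its x, 380 mm along its y. Mat level with the two ends (y = +190 and -190 mm), which are open edges; along the two long sides (x = +-142 mm) runs a wooden stop strip 7 mm wide and about 8 mm above the mat.
- scrap_bin: red open scrap bin, fixed, close against one of the two open ends of the stand (which end varies). 280 mm along its x, 130 mm along its y, 56 mm high (rim 4 mm below the mat), 3 mm walls and floor. Origin under its centre, axes parallel to the stand's.
- stock_bin: white open bin of the same size for good parts, against the other end of the stand. Not used.
- old_lever_a: old (dull grey) boot-buckle lever, 54 x 22 x 13 mm, at least 8 mm high all over: a 36 x 22 mm solid body with a steel wire loop on its +x end (loop wire 4 to 9 mm above the mat). Origin on its underside near the balance point: the body reaches 22 mm to -x, the wire loop 32 mm to +x. z up as it lies. Lies on the mat.
- old_lever_b: second old (dull grey) lever, same shape and origin as old_lever_a. Lies on the mat.
- old_catch_a: old (dull grey) ladder catch, 46 x 20 x 11 mm toothed plate (plate 7 mm thick, four teeth on top). Origin under its centre, long axis x, z up as it lies. Lies on the mat.
- old_catch_b: second old (dull grey) catch, same as old_catch_a. Lies on the mat.
- new_lever: new, bright blue lever, same shape and origin as old_lever_a; lies along the middle of the mat. To be left alone.
- new_catch: new, bright blue ladder catch, same shape as old_catch_a; lies along the middle of the mat. To be left alone.
- grease_jar: small yellow jar with black cap, 38 mm across, 42 mm high, standing in the middle of the mat; origin under its centre. To be left alone.
- screwdriver: orange-handled screwdriver, 200 mm long, lying on the table to the left of the stand. To be left alone.
- tape_roll: grey roll of tape, 104 mm across, 48 mm high, lying on the table to the right of the stand; origin under its centre. To be left alone.
- cutter_knife: grey-green cutter knife, 180 mm long, on the table to the right of the stand. To be left alone.
- hex_set: folded steel hex-key set, 95 mm long, 16 mm high, on the table to the left of the stand. To be left alone.

How it is judged:
At the end, for the whole second after the job is handed in: All four old grey parts lie still inside the red scrap bin, down in it (origins within its walls and less than 45 mm above the table, so below its rim) and none rests on the stand; the new parts, jar and tools are within 20 mm of where they started, the jar upright (x of old_lever_a in the frame of scrap_bin between -0.138 and 0.138 m and y of old_lever_a in the frame of scrap_bin between -0.063 and 0.063 m and z of each of old_lever_a, old_lever_b, old_catch_a, old_catch_b in the frame of scrap_bin below 0.045 m and contact force between each of old_lever_a, old_lever_b, old_catch_a, old_catch_b and stand below 0.02 N and linear speed of each of old_lever_a, old_lever_b, old_catch_a, old_catch_b below 0.03 m/s and x of old_lever_b in the frame of scrap_bin between -0.138 and 0.138 m and y of old_lever_b in the frame of scrap_bin between -0.063 and 0.063 m and x of old_catch_a in the frame of scrap_bin between -0.138 and 0.138 m and y of old_catch_a in the frame of scrap_bin between -0.063 and 0.063 m and x of old_catch_b in the frame of scrap_bin between -0.138 and 0.138 m and y of old_catch_b in the frame of scrap_bin between -0.063 and 0.063 m and distance of each of new_lever, new_catch, grease_jar, screwdriver, tape_roll, cutter_knife, hex_set from where it was at the start of the episode below 0.02 m and angle between grease_jar's own z axis and vertical below 0.2 rad); the robot touches nothing.
It fails at once if an old part is picked up (its origin more than 22 mm above the mat) (height (world z) of any of old_lever_a, old_lever_b, old_catch_a, old_catch_b above 0.082 m).
It fails at once if a new part, the jar or a tool is shifted by more than 20 mm or the jar is tipped (distance of any of new_lever, new_catch, grease_jar, screwdriver, tape_roll, cutter_knife, hex_set from where it was at the start of the episode above 0.02 m or angle between grease_jar's own z axis and vertical above 0.5 rad).
It fails at once if an old part falls into the white stock bin ((y of old_lever_a in the frame of stock_bin between -0.063 and 0.063 m and height (world z) of old_lever_a below 0.045 m) or (y of old_lever_b in the frame of stock_bin between -0.063 and 0.063 m and height (world z) of old_lever_b below 0.045 m) or (y of old_catch_a in the frame of stock_bin between -0.063 and 0.063 m and height (world z) of old_catch_a below 0.045 m) or (y of old_catch_b in the frame of stock_bin between -0.063 and 0.063 m and height (world z) of old_catch_b below 0.045 m)).
It also fails if it takes over 72 s, if anything falls off the work surface, if the arm or the gripper's body presses on something with over 40 N, if the wrist force passes 120 N, or if a joint passes its speed limit or range.

ROBOT

A 6-joint arm with a two-finger parallel gripper is mounted at the origin on the work surface. World frame = base frame: x ahead of the robot, y to its left, z up, the work surface at z = 0. Lengths are in m, angles in rad, forces in N, time in s.
With the tool pointing down it reaches from about 0.35 to 0.85 m from the base axis. Payload 8.1 kg.
Tool frame: the origin (TCP) lies on the centre line of the jaws, within the pads' length; the fingertips stand 22 mm ahead of it and the grasp point (between the pads) lies 3 mm ahead of it; z points along the fingers, y is the line along which they close (so a half turn about z gives the same grasp; the last joint's range is limited). The gripper opens to 93 mm and grips with 3 to 60 N. Pads are 15 mm wide; open, the fingers measure 128 mm over their backs; the gripper's body (75 mm by 188 mm) begins 65 mm behind the grasp point.
Start: joints at [-1.192, 0.13, 1.488, -0, 1.523, -0.085], TCP at [0.268, -0.537, 0.241] pointing down, gripper open.
Joint ranges: [-2.96, 2.96], [-0.89, 2.26], [0.02, 2.5], [-1.34, 4.48], [0, 2.73], [-2.66, 2.66]. Speed limits (rad/s): [2.39, 2.39, 2.79, 3.14, 3.14, 3.14].

INTERFACE

Orientations are given as a unit quaternion [x, y, z, w].
In Python, from station import ctrl, capture, camera_info, spot_in, tip_of gives the robot as it stands. The module is installed in compiled form; this text tells all that it offers.
- The arm moves only by the shell command python3 -m crank 'ROWS' [FORCE]. ROWS is JSON, a list of rows, each an object of numbers: "x", "y", "z": the shift along the tool's x, y, z in cm; "yaw": the turn about the tool's z in rad; "claw": the finger opening in cm, from 0 to 9.3. A call has 1 to 20 rows; each row is the pose to reach, as a shift and turn from the pose commanded when the call began, along the tool's axes at that moment; what a row does not reach only later rows make up. A row lasts 1/8 s, in which the tool goes at most 62.5 mm and 10.7 degrees, less where a joint would pass 70% of its speed; a pose out of reach is approached as far as the arm can. A call with a gripper value outside its range is refused whole. The fingers move at their own pace and stop on an object; FORCE is the grip in N (left out, the last holds). Time passes only in rows, so rows that repeat a pose let the fingers close. It gives the time, the measured TCP pose, the force, the opening and the grip force at its end, in the units of the state.
- ctrl.sense(): the state, without advancing time (a new reading comes with each control period).
- capture(name): name is "scene" or "side" or "wrist"; returns (picture, depth): 420x560x3 uint8, red, green, blue; 420x560 float32, m along the optical axis (not along the pixel's ray), 0 where there is no reading.
- camera_info(name): a dict with "camera_matrix" (3x3 intrinsics, pixels), "k1" (the pictures are not rectified: a ray, as slopes to the right and down, at radius r is drawn at 1 + k1 r^2 times it, then the intrinsics apply), "R" (3x3) and "t" (3): a world point X has camera coordinates R X + t. Camera axes: x right, y down, z forward; pixel columns grow to the right and rows downward; lengths in m; the calibration is good to about 2 mm. A picture is of the moment at which its call begins: read the wrist's pose just before it. camera_info takes no time and is no camera call; for the wrist camera it gives the pose at the moment of the call.
- ctrl.job_done(): hands the job in; it is judged then, once.
Trained networks look in the newest picture that a camera, given by its name, has taken for a name from the list of things; names that differ only in an ending like _2 or _b are one class to them, and where a whole thing is asked for, a point or a joint stands for the part that bears it (a point fixed in the world has none). Each returns a list of dicts, best first, with "conf" (0 to 1); they miss things now and then, are a little off and sometimes report something else, mostly with a low value. They report only what shows in the picture. A call takes as long as a camera call.
- spot_in(thing, camera): "centre" ([x, y, z] in m, in world coordinates, good to about 4 mm: the middle of the surface that is visible of it).
- tip_of(thing, camera): "centre" ([x, y, z] in m, in world coordinates, good to about 4 mm: a listed point, or the origin of a listed thing).
The state is a dict: "time_s": time; "joints": joint angles; "qd": joint speeds; "effort": joint torques, N m; "tool_pos": TCP position; "tool_rot": TCP orientation; "wrist_force": force on the tool from outside, world axes, zero at the start; "torque": the same for the moment, N m; "opening": finger opening in m; "grasp_force": force on a finger pad.
Only numpy, scipy, OpenCV 4.12 (cv2) and the standard library are available. Lean on these libraries where they do the work, as an engineer would, in place of code of your own. Each camera call takes 0.05 s, during which the arm holds its last target. There are 200 camera calls.

## Working session

There is one attempt and no reset: what is moved stays moved. The work goes in short steps, Python scripts to look and compute and a shell command to move; the robot and the scene stay as the last step left them, time stands still between calls to the robot, and variables do not carry over. Pictures are saved under pics/ and viewed, at most 10 in all, crops included, and the job is handed in when it is done.

```bash
mkdir -p pics; ls
python3 - <<'E'
from station import *
import cv2
s=ctrl.sense(); print({k:s[k] for k in('time_s','tool_pos','tool_rot','opening')})
for c in('scene','side'):
    p,d=capture(c); cv2.imwrite(f'pics/{c}0.png',p[:,:,::-1])
    i=camera_info(c); print(c,i)
    for n in 'stand scrap_bin stock_bin old_lever_a old_catch_a new_lever new_catch grease_jar screwdriver tape_roll cutter_knife hex_set'.split():
        print(n,[( [round(float(v),3) for v in o['centre']],round(o['conf'],2)) for o in tip_of(n,c)[:4]])
E
```

```text
pics
{'time_s': 0.0, 'tool_pos': array([ 0.26822792, -0.53611907,  0.23960842]), 'tool_rot': array([ 9.73233312e-01,  2.29817580e-01, -1.35068369e-04, -8.83995293e-04]), 'opening': 0.09255281565614011}
scene {'camera_matrix': array([[387.07851623,   0.        , 287.50357199],
       [  0.        , 387.07851623, 208.5412792 ],
       [  0.        ,   0.        ,   1.        ]]), 'k1': -0.03301104637629915, 'R': array([[-0.43702589,  0.89913348, -0.02381917],
       [ 0.5179788 ,  0.2299384 , -0.82390915],
       [-0.73532736, -0.37240745, -0.56622112]]), 't': array([ 0.22980777, -0.20662363,  1.40908732])}
stand [([0.553, -0.019, 0.002], 0.58)]
scrap_bin [([0.561, -0.277, 0.001], 0.81)]
stock_bin [([0.537, 0.238, -0.003], 0.86)]
old_lever_a [([0.635, 0.051, 0.061], 0.71), ([0.466, -0.116, 0.057], 0.59), ([0.638, -0.089, 0.056], 0.54)]
old_catch_a [([0.636, 0.051, 0.061], 0.53), ([0.461, 0.045, 0.061], 0.53), ([0.56, -0.277, 0.002], 0.49)]
new_lever [([0.546, -0.018, 0.06], 0.7), ([0.379, -0.481, 0.004], 0.67), ([0.563, -0.278, -0.001], 0.4)]
new_catch [([0.547, 0.095, 0.06], 0.51), ([
[... 595 characters left out ...]
[ 0.43008745, -0.75327133, -0.49760133]]), 't': array([0.43973769, 0.19084041, 1.17931103])}
stand [([0.55, -0.023, 0.002], 0.7)]
scrap_bin [([0.562, -0.275, -0.002], 0.91)]
stock_bin [([0.541, 0.237, 0.001], 0.61)]
old_lever_a [([0.468, -0.117, 0.058], 0.51), ([0.639, -0.092, 0.06], 0.44)]
old_catch_a [([0.637, 0.049, 0.059], 0.59), ([0.461, 0.048, 0.061], 0.47)]
new_lever [([0.55, -0.018, 0.061], 0.49)]
new_catch [([0.549, 0.092, 0.061], 0.39)]
grease_jar [([0.556, -0.119, 0.059], 0.43)]
screwdriver [([0.637, 0.051, 0.059], 0.47)]
tape_roll [([0.618, -0.456, -0.001], 0.72)]
cutter_knife [([0.551, -0.023, -0.002], 0.65), ([0.375, -0.484, 0.001], 0.48)]
hex_set [([0.6, 0.467, -0.005], 0.62)]
```

View pics/scene0.png

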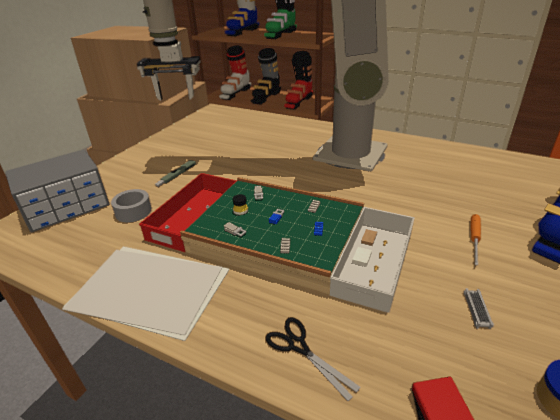

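View pics/side0.png

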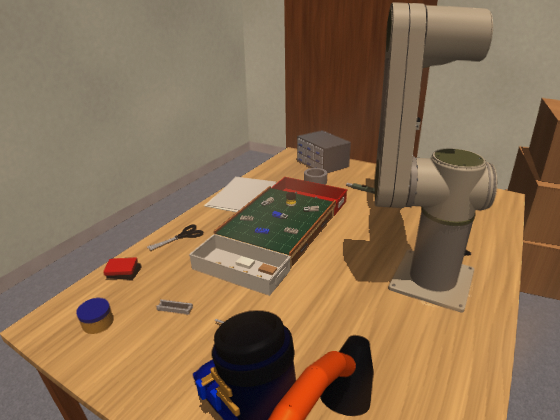

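The scene view shows the red bin at left (-y). The grey levers are at (258,193) and (234,230), the grey catches at (314,206) and (285,245), and the blue parts and jar run down the middle. This matches the network output. Next I'll measure the layout in the stand frame.

```bash
cat > h.py <<'E'
from station import *
import numpy as np, cv2
from scipy import ndimage
def cloud(c):
    i=camera_info(c); p,d=capture(c); K=i['camera_matrix']
    u,v=np.meshgrid(np.arange(560.),np.arange(420.))
    q=cv2.undistortPoints(np.stack([u,v],-1).reshape(-1,1,2),K,np.array([i['k1'],0,0,0])).reshape(420,560,2)
    X=np.dstack([q*d[...,None],d])
    W=(X-i['t'])@i['R']
    W[d==0]=np.nan
    return p,W
O=np.array([.552,-.021]); 
def stand(W,yaw,O=O):
    c,s=np.cos(yaw),np.sin(yaw); return (W[...,:2]-O)@np.array([[c,-s],[s,c]])
E
python3 - <<'E'
from h import *
for c in('scene','side'):
    p,W=cloud(c); h=cv2.cvtColor(p,cv2.COLOR_RGB2HSV)
    m=(h[...,0]>55)&(h[...,0]<95)&(h[...,1]>90)&(abs(W[...,2]-.06)<.012)&(np.hypot(W[...,0]-.55,W[...,1])<.3)
    r=cv2.minAreaRect(W[m][:,:2].astype(np.float32)*1000); print(c,'mat z',np.median(W[m][:,2]),r)
    yaw=np.radians(r[2]-90 if r[2]>45 else r[2]); S=stand(W,yaw,np.array(r[0])/1000)
    k=(W[...,2]>.064)&(W[...,2]<.12)&(abs(S[...,0])<.13)&(abs(S[...,1])<.18)
    l,n=ndimage.label(k)
    for j in range(1,n+1):
        a=l==j
        if a.sum()<12: continue
        b=cv2.minAreaRect(S[a].astype(np.float32)*1000)
        print(a.sum(),p[a].mean(0).astype(int),'x',(S[a][:,0].min()*1e3).round(),(S[a][:,0].max()*1e3).round(),'y',(S[a][:,1].min()*1e3).round(),(S[a][:,1].max()*1e3).round(),'zmax',W[a][:,2].max().round(3),np.round(b[1]),round(b[2]))
E
```

```text
scene mat z 0.05871363087346759 ((546.83056640625, -19.326217651367188), (262.73223876953125, 376.62164306640625), 2.835378408432007)
99 [150 138 123] x -108.0 -53.0 y -113.0 -70.0 zmax 0.073 [59. 22.] 27
246 [73 64 33] x -12.0 25.0 y -117.0 -82.0 zmax 0.103 [36. 35.] 1
82 [142 129 111] x -102.0 -56.0 y 62.0 83.0 zmax 0.071 [46. 21.] 3
116 [ 60  81 138] x -28.0 27.0 y -13.0 10.0 zmax 0.075 [54. 23.] 6
148 [145 134 118] x 73.0 104.0 y -99.0 -42.0 zmax 0.073 [56. 24.] 80
97 [ 20  55 142] x -12.0 31.0 y 101.0 128.0 zmax 0.072 [43. 19.] 19
118 [140 128 110] x 71.0 121.0 y 50.0 80.0 zmax 0.072 [45. 20.] 23
side mat z 0.05873248466221173 ((429.8780822753906, -0.1082305908203125), (24.228988647460938, 332.8770446777344), 2.9770350456237793)
112 [106  84  48] x 100.0 130.0 y -144.0 -103.0 zmax 0.103 [41. 30.] 88
132 [132  79  42] x -28.0 -16.0 y -175.0 169.0 zmax 0.07 [345.  10.] 89
55 [142 126 108] x 4.0 56.0 y -135.0 -98.0 zmax 0.074 [50. 27.] 23
51 [ 89  86 120] x 84.0 128.0 y -37.0 -10.0 zmax 0.074 [27. 44.] 89
53 [129 114  94] x 8.0 55.0 y 37.0 60.0 zmax 0.073 [46. 22.] 3
42 [ 62  69 138] x 96.0 127.0 y 76.0 103.0 zmax 0.072 [32. 25.] 11
```

```bash
python3 -m crank '[{"x":10,"y":-8.7,"yaw":-0.3,"claw":1.5},{"x":39,"y":-33.9,"yaw":-1.157,"claw":1.5},{"x":39,"y":-33.9,"yaw":-1.157,"claw":1.5},{"x":39,"y":-33.9,"yaw":-1.157,"claw":1.5},{"x":39,"y":-33.9,"yaw":-1.157,"claw":1.5},{"x":39,"y":-33.9,"yaw":-1.157,"claw":1.5},{"x":39,"y":-33.9,"yaw":-1.157,"claw":1.5},{"x":39,"y":-33.9,"yaw":-1.157,"claw":1.5},{"x":39,"y":-33.9,"z":5,"yaw":-1.157,"claw":1.5},{"x":39,"y":-33.9,"z":9,"yaw":-1.157,"claw":1.5},{"x":39,"y":-33.9,"z":9,"yaw":-1.157,"claw":1.5},{"x":39,"y":-33.9,"z":9,"yaw":-1.157,"claw":1.5},{"x":39,"y":-33.9,"z":9,"yaw":-1.157,"claw":1.5}]'
python3 - <<'E'
from h import *
s=ctrl.sense(); r=s['tool_rot']; print(s['tool_pos'],2*np.arctan2(r[1],r[0]),(stand(s['tool_pos'],.0495,np.array([.5468,-.0193]))*1e3).round(1),s['joints'].round(2) if hasattr(s['joints'],'round') else s['joints'])
p,W=cloud('wrist'); cv2.imwrite('pics/w1.png',p[:,:,::-1])
E
```

```text
[ 0.26842016 -0.53661104  0.24063159] 0.46376518228140967 [-303.6 -502.9] [-1.19  0.13  1.49  0.    1.52 -0.09]$[0]: bad value
```

View pics/w1.png

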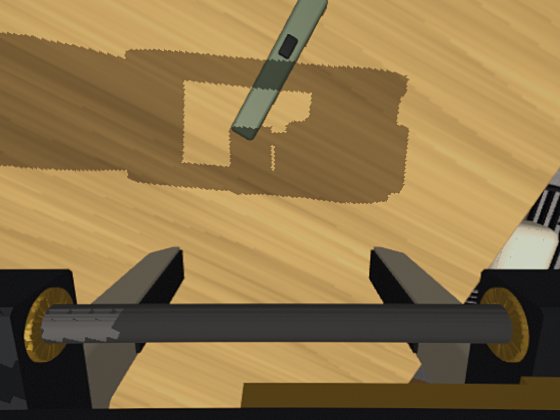

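The call was refused, and the wrist picture shows only the table and the cutter knife, because the arm hasn't moved. I'll resend with every key in each row.

```bash
python3 -m crank '[{"x":10,"y":-8.7,"z":0,"yaw":-0.18,"claw":1.5},{"x":39,"y":-33.9,"z":0,"yaw":-1.157,"claw":1.5},{"x":39,"y":-33.9,"z":0,"yaw":-1.157,"claw":1.5},{"x":39,"y":-33.9,"z":0,"yaw":-1.157,"claw":1.5},{"x":39,"y":-33.9,"z":0,"yaw":-1.157,"claw":1.5},{"x":39,"y":-33.9,"z":0,"yaw":-1.157,"claw":1.5},{"x":39,"y":-33.9,"z":0,"yaw":-1.157,"claw":1.5},{"x":39,"y":-33.9,"z":0,"yaw":-1.157,"claw":1.5},{"x":39,"y":-33.9,"z":5,"yaw":-1.157,"claw":1.5},{"x":39,"y":-33.9,"z":9,"yaw":-1.157,"claw":1.5},{"x":39,"y":-33.9,"z":9,"yaw":-1.157,"claw":1.5},{"x":39,"y":-33.9,"z":9,"yaw":-1.157,"claw":1.5},{"x":39,"y":-33.9,"z":9,"yaw":-1.157,"claw":1.5}]'
python3 - <<'E'
from h import *
s=ctrl.sense(); r=s['tool_rot']; print(s['tool_pos'],2*np.arctan2(r[1],r[0]),(stand(s['tool_pos'],.0495,np.array([.5468,-.0193]))*1e3).round(1),s['joints'])
E
```

```text
time_s: 3.08
tool_pos: [0.467, -0.0597, 0.1531]
tool_rot: [0.689, 0.724, 0.001, 0.002]
wrist_force: [-0.5, 0.1, 0.5]
opening: 0.0151
grasp_force: 0.0
[ 0.46702201 -0.05970119  0.15306919] 1.6200033654941426 [-81.7 -36.4] [-2.36105437e-01 -1.70079605e-01  1.94660636e+00 -1.48888868e-07
  1.36124454e+00 -2.85312445e-01]
```

```bash
python3 -m crank '[{"x":0,"y":0,"z":3,"yaw":0,"claw":1.5},{"x":0,"y":0,"z":5.5,"yaw":0,"claw":1.5},{"x":0,"y":0,"z":6.6,"yaw":0,"claw":1.5},{"x":0,"y":0,"z":6.6,"yaw":0,"claw":1.5},{"x":0,"y":0,"z":6.6,"yaw":0,"claw":1.5}]'
```

```text
time_s: 3.7
tool_pos: [0.4666, -0.0593, 0.0861]
tool_rot: [0.689, 0.725, 0.001, 0.001]
wrist_force: [-0.0, -0.2, 0.3]
opening: 0.0153
grasp_force: 0.0
```

```bash
python3 -m crank '[{"x":-1,"y":0,"z":0.15,"yaw":0,"claw":1.5},{"x":-2,"y":0,"z":0.15,"yaw":0,"claw":1.5},{"x":-3,"y":0,"z":0.15,"yaw":0,"claw":1.5},{"x":-4,"y":0,"z":0.15,"yaw":0,"claw":1.5},{"x":-5,"y":0,"z":0.15,"yaw":0,"claw":1.5},{"x":-6,"y":0,"z":0.15,"yaw":0,"claw":1.5},{"x":-7,"y":0,"z":0.15,"yaw":0,"claw":1.5},{"x":-8,"y":0,"z":0.15,"yaw":0,"claw":1.5},{"x":-9,"y":0,"z":0.15,"yaw":0,"claw":1.5},{"x":-10,"y":0,"z":0.15,"yaw":0,"claw":1.5}]'
python3 - <<'E'
from h import *
p,W=cloud('scene'); S=stand(W,.0495,np.array([.5468,-.0193])); h=cv2.resize(p[160:300,120:400,::-1],None,fx=2.5,fy=2.5); cv2.imwrite('pics/s2.png',h)
E
```

```text
time_s: 4.95
tool_pos: [0.4706, -0.1595, 0.0831]
tool_rot: [0.689, 0.725, -0.0, -0.0]
wrist_force: [0.4, -0.0, -0.9]
opening: 0.015
grasp_force: 0.3
```

View pics/s2.png

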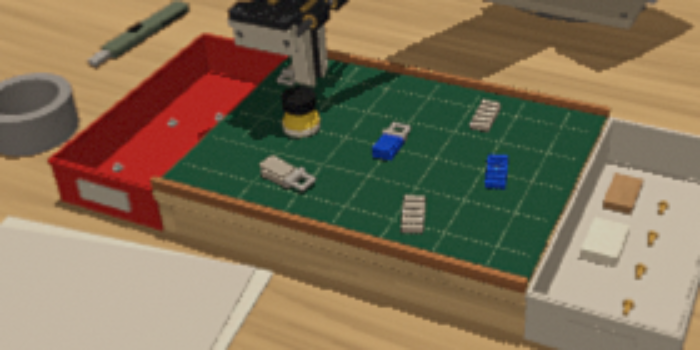

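The crop shows the gripper behind the jar (300,90), the jar and blue parts unmoved, and the first lever hidden in front of the fingers. I'll push on over the edge.

```bash
python3 -m crank '[{"x":-1,"y":0,"z":-0.1,"yaw":0,"claw":1.5},{"x":-2,"y":0,"z":-0.1,"yaw":0,"claw":1.5},{"x":-3,"y":0,"z":-0.1,"yaw":0,"claw":1.5},{"x":-4,"y":0,"z":-0.1,"yaw":0,"claw":1.5},{"x":-5,"y":0,"z":-0.1,"yaw":0,"claw":1.5},{"x":-6,"y":0,"z":-0.1,"yaw":0,"claw":1.5},{"x":-7,"y":0,"z":-0.1,"yaw":0,"claw":1.5},{"x":-8,"y":0,"z":-0.1,"yaw":0,"claw":1.5},{"x":-8,"y":0,"z":-0.1,"yaw":0,"claw":1.5},{"x":-8,"y":0,"z":-4,"yaw":0,"claw":1.5},{"x":-4,"y":0,"z":-7,"yaw":0,"claw":1.5}, {"x":2,"y":0,"z":-7,"yaw":0,"claw":1.5},{"x":8,"y":0,"z":-7,"yaw":0,"claw":1.5},{"x":14,"y":0,"z":-7,"yaw":0,"claw":1.5},{"x":20,"y":0,"z":-7,"yaw":0,"claw":1.5},{"x":22.4,"y":0,"z":-7,"yaw":0,"claw":1.5},{"x":22.4,"y":0,"z":-7,"yaw":0,"claw":1.5},{"x":22.4,"y":0,"z":-7,"yaw":0,"claw":1.5}]'
python3 - <<'E'
from h import *
s=ctrl.sense();print((stand(s['tool_pos'],.0495,np.array([.5468,-.0193]))*1e3).round(1))
p,W=cloud('scene'); S=stand(W,.0495,np.array([.5468,-.0193])); h=cv2.resize(p[160:300,120:400,::-1],None,fx=2.5,fy=2.5); cv2.imwrite('pics/s3.png',h)
for c in('scene','side'):
    capture(c)
    for n in('old_lever_a','old_catch_a'):print(c,n,[(np.round(o['centre'],3),round(o['conf'],2)) for o in tip_of(n,c)[:4]])
E
```

```text
time_s: 7.25
tool_pos: [0.4594, 0.0644, 0.1531]
tool_rot: [0.689, 0.725, -0.0, 0.0]
wrist_force: [0.6, -0.4, -0.0]
opening: 0.0152
grasp_force: 0.0
[-83.2  87.9]
scene old_lever_a [(array([ 0.637, -0.091,  0.059]), 0.6)]
scene old_catch_a [(array([0.636, 0.051, 0.06 ]), 0.58), (array([0.461, 0.048, 0.061]), 0.4)]
side old_lever_a [(array([ 0.547, -0.022, -0.002]), 0.52), (array([ 0.639, -0.09 ,  0.06 ]), 0.37)]
side old_catch_a [(array([0.635, 0.051, 0.059]), 0.38), (array([0.461, 0.048, 0.062]), 0.37)]
```

View pics/s3.png

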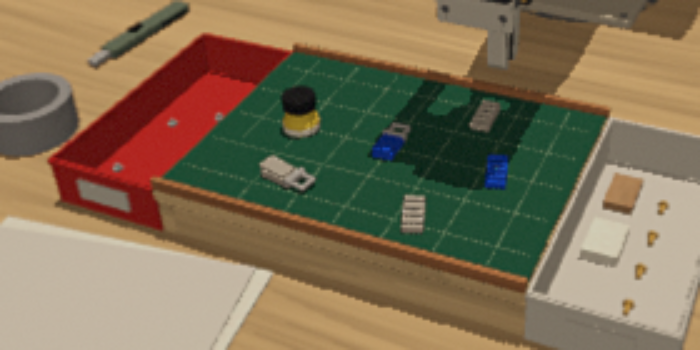

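The near lever is off the mat and everything else is in place (catches at (485,115) and (413,213) in the crop). Next is the near catch.

```bash
python3 -m crank '[{"x":1.7,"y":0.3,"z":0,"yaw":0,"claw":1.5},{"x":1.7,"y":0.3,"z":2,"yaw":0,"claw":1.5},{"x":1.7,"y":0.3,"z":5,"yaw":0,"claw":1.5},{"x":1.7,"y":0.3,"z":6.8,"yaw":0,"claw":1.5},{"x":1.7,"y":0.3,"z":6.8,"yaw":0,"claw":1.5},{"x":0.7,"y":0.3,"z":6.9,"yaw":0,"claw":1.5},{"x":-0.5,"y":0.3,"z":6.9,"yaw":0,"claw":1.5},{"x":-1.7,"y":0.3,"z":6.9,"yaw":0,"claw":1.5},{"x":-2.9,"y":0.3,"z":6.9,"yaw":0,"claw":1.5},{"x":-4.1,"y":0.3,"z":6.9,"yaw":0,"claw":1.5},{"x":-5.3,"y":0.3,"z":6.9,"yaw":0,"claw":1.5},{"x":-6.5,"y":0.3,"z":6.9,"yaw":0,"claw":1.5},{"x":-7.7,"y":0.3,"z":6.9,"yaw":0,"claw":1.5},{"x":-8.9,"y":0.3,"z":6.9,"yaw":0,"claw":1.5},{"x":-10.1,"y":0.3,"z":6.9,"yaw":0,"claw":1.5},{"x":-11.3,"y":0.3,"z":6.9,"yaw":0,"claw":1.5}]'
```

```text
time_s: 9.6
tool_pos: [0.468, -0.0486, 0.0841]
tool_rot: [0.689, 0.725, -0.0, -0.0]
wrist_force: [-0.3, 0.8, 0.1]
opening: 0.015
grasp_force: 0.2
```

```bash
python3 -m crank '[{"x":-1.2,"y":0,"z":0,"yaw":0,"claw":1.5},{"x":-2.4,"y":0,"z":0,"yaw":0,"claw":1.5},{"x":-3.6,"y":0,"z":0,"yaw":0,"claw":1.5},{"x":-4.8,"y":0,"z":0,"yaw":0,"claw":1.5},{"x":-6,"y":0,"z":0,"yaw":0,"claw":1.5},{"x":-7.2,"y":0,"z":0,"yaw":0,"claw":1.5},{"x":-8.4,"y":0,"z":0,"yaw":0,"claw":1.5},{"x":-9.6,"y":0,"z":0,"yaw":0,"claw":1.5},{"x":-10.8,"y":0,"z":0,"yaw":0,"claw":1.5},{"x":-12,"y":0,"z":0,"yaw":0,"claw":1.5},{"x":-13.2,"y":0,"z":0,"yaw":0,"claw":1.5},{"x":-14.4,"y":0,"z":0,"yaw":0,"claw":1.5},{"x":-15.6,"y":0,"z":0,"yaw":0,"claw":1.5},{"x":-16.8,"y":0,"z":0,"yaw":0,"claw":1.5},{"x":-18,"y":0,"z":0,"yaw":0,"claw":1.5},{"x":-18.5,"y":0,"z":0,"yaw":0,"claw":1.5},{"x":-18.5,"y":0,"z":-4,"yaw":0,"claw":1.5},{"x":-18.5,"y":0,"z":-7,"yaw":0,"claw":1.5},{"x":-18.5,"y":0,"z":-7,"yaw":0,"claw":1.5}]'
python3 - <<'E'
from h import *
s=ctrl.sense();print((stand(s['tool_pos'],.0495,np.array([.5468,-.0193]))*1e3).round(1))
p,W=cloud('scene'); h=cv2.resize(p[160:300,120:400,::-1],None,fx=2.5,fy=2.5); cv2.imwrite('pics/s4.png',h)
p,W=cloud('wrist'); cv2.imwrite('pics/w4.png',p[:,:,::-1])
for c in('scene','side'):
    capture(c)
    for n in('old_lever_a','old_catch_a'):print(c,n,[(np.round(o['centre'],3),round(o['conf'],2)) for o in tip_of(n,c)[:4]])
E
```

```text
time_s: 11.98
tool_pos: [0.4791, -0.2336, 0.1572]
tool_rot: [0.689, 0.725, 0.001, 0.003]
wrist_force: [0.6, 0.0, -0.2]
opening: 0.0153
grasp_force: 0.0
[ -78.3 -210.7]
scene old_lever_a [(array([ 0.638, -0.091,  0.057]), 0.72)]
scene old_catch_a [(array([0.637, 0.05 , 0.06 ]), 0.57), (array([ 0.556, -0.123,  0.06 ]), 0.54)]
side old_lever_a [(array([ 0.642, -0.09 ,  0.057]), 0.61)]
side old_catch_a [(array([0.634, 0.05 , 0.06 ]), 0.62), (array([ 0.641, -0.087,  0.057]), 0.32)]
```

View pics/w4.png

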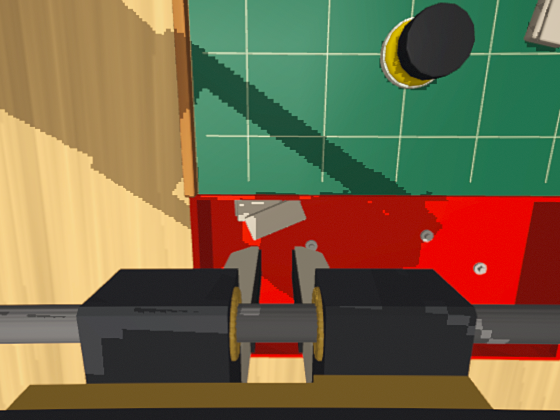

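The wrist view shows the grey parts in the red bin at about (270,215), and the mat's left lane is clear. Now the far lever. Its wire loop faces the pusher, so I'll close the claw to present a flat face.

```bash
python3 -m crank '[{"x":5,"y":3,"z":0,"yaw":0,"claw":0},{"x":9,"y":7,"z":0,"yaw":0,"claw":0},{"x":13,"y":11,"z":0,"yaw":0,"claw":0},{"x":18,"y":15,"z":0,"yaw":0,"claw":0},{"x":19.6,"y":16.8,"z":0,"yaw":0,"claw":0},{"x":19.6,"y":16.8,"z":0,"yaw":0,"claw":0},{"x":19.6,"y":16.8,"z":2,"yaw":0,"claw":0},{"x":19.6,"y":16.8,"z":5,"yaw":0,"claw":0},{"x":19.6,"y":16.8,"z":7,"yaw":0,"claw":0},{"x":19.6,"y":16.8,"z":7,"yaw":0,"claw":0},{"x":19.6,"y":16.8,"z":7,"yaw":0,"claw":0}]'
python3 - <<'E'
from h import *
s=ctrl.sense();print((stand(s['tool_pos'],.0495,np.array([.5468,-.0193]))*1e3).round(1))
E
```

```text
time_s: 13.75
tool_pos: [0.6346, -0.0291, 0.0834]
tool_rot: [0.69, 0.724, -0.0, -0.0]
wrist_force: [-0.4, -0.1, 0.3]
opening: 0.0003
grasp_force: 0.0
[ 87.2 -14.2]
```

```bash
python3 -m crank '[{"x":-1,"y":0.3,"z":-0.05,"yaw":0,"claw":0},{"x":-2,"y":0.3,"z":-0.05,"yaw":0,"claw":0},{"x":-3,"y":0.3,"z":-0.05,"yaw":0,"claw":0},{"x":-4,"y":0.3,"z":-0.05,"yaw":0,"claw":0},{"x":-5,"y":0.3,"z":-0.05,"yaw":0,"claw":0},{"x":-6,"y":0.3,"z":-0.05,"yaw":0,"claw":0},{"x":-7,"y":0.3,"z":-0.05,"yaw":0,"claw":0},{"x":-8,"y":0.3,"z":-0.05,"yaw":0,"claw":0},{"x":-9,"y":0.3,"z":-0.05,"yaw":0,"claw":0}]'
python3 - <<'E'
from h import *
p,W=cloud('scene'); h=cv2.resize(p[160:300,120:400,::-1],None,fx=2.5,fy=2.5); cv2.imwrite('pics/s5.png',h)
E
```

```text
time_s: 14.88
tool_pos: [0.6428, -0.1188, 0.0846]
tool_rot: [0.689, 0.725, -0.0, -0.0]
wrist_force: [-0.2, -0.3, -0.3]
opening: 0.0003
grasp_force: 0.1
```

View pics/s5.png

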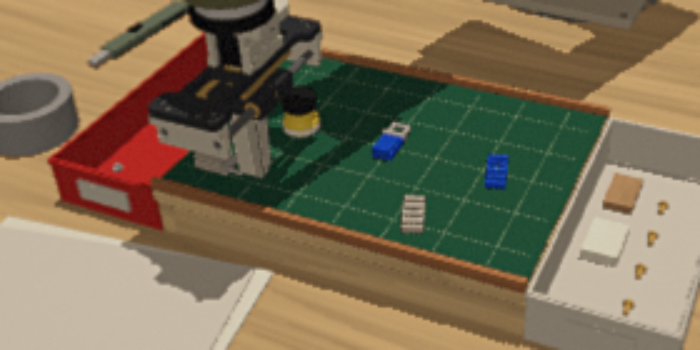

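The lever is being pushed at the fingers' front (about (210,160) in the crop), and the jar and blue parts haven't moved. I'll push it off, then go behind the last catch.

```bash
python3 -m crank '[{"x":-1,"y":0,"z":0,"yaw":0,"claw":0},{"x":-2,"y":0,"z":0,"yaw":0,"claw":0},{"x":-3,"y":0,"z":0,"yaw":0,"claw":0},{"x":-4,"y":0,"z":0,"yaw":0,"claw":0},{"x":-5,"y":0,"z":0,"yaw":0,"claw":0},{"x":-6,"y":0,"z":0,"yaw":0,"claw":0},{"x":-7,"y":0,"z":0,"yaw":0,"claw":0},{"x":-8,"y":0,"z":0,"yaw":0,"claw":0},{"x":-9,"y":0,"z":0,"yaw":0,"claw":0},{"x":-10.3,"y":0,"z":0,"yaw":0,"claw":0},{"x":-10.5,"y":0,"z":0,"yaw":0,"claw":0},{"x":-10.5,"y":0,"z":-4,"yaw":0,"claw":0},{"x":-10.5,"y":0,"z":-7,"yaw":0,"claw":0},{"x":-10.5,"y":0,"z":-7,"yaw":0,"claw":0}]'
python3 - <<'E'
from h import *
p,W=cloud('wrist'); cv2.imwrite('pics/w6.png',p[:,:,::-1])
E
```

```text
time_s: 16.68
tool_pos: [0.6501, -0.2237, 0.1586]
tool_rot: [0.689, 0.725, 0.001, 0.003]
wrist_force: [-0.4, -0.3, -0.0]
opening: 0.0006
grasp_force: 0.0
```

View pics/w6.png

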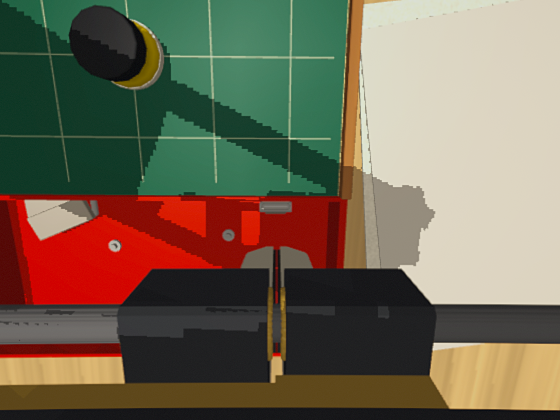

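Run:
```python
from h import *
p,W=cloud('wrist'); S=stand(W,.0495,np.array([.5468,-.0193]))
for (u,v) in [(265,207),(275,207),(285,207),(275,203),(275,212),(60,215),(45,225),(88,210),(150,240),(275,190),(275,198)]:print((u,v),p[v,u],(S[v,u]*1e3).round(),(W[v,u,2]*1e3).round())
cv2.imwrite('pics/w7.png',cv2.resize(p[180:260,0:340,::-1],None,fx=2.3,fy=2.3))
for n in('old_lever_a','old_catch_a'):print(n,[(np.round(o['centre'],3),round(o['conf'],2)) for o in tip_of(n,'wrist')[:4]])
```

```text
(265, 207) [112 107 100] [  85. -198.] 55.0
(275, 207) [120 115 107] [  92. -198.] 57.0
(285, 207) [119 114 106] [  99. -198.] 56.0
(275, 203) [137 102  88] [  92. -199.] 39.0
(275, 212) [101  96  90] [  92. -205.] 42.0
(60, 215) [197 185 163] [ -78. -211.] 26.0
(45, 225) [195 182 161] [ -91. -220.] 25.0
(88, 210) [91 84 71] [ -57. -208.] 23.0
(150, 240) [214  20   0] [ -18. -240.] 3.0
(275, 190) [ 49 115  83] [  92. -185.] 60.0
(275, 198) [104  13   7] [  92. -192.] 53.0
old_lever_a [(array([ 0.651, -0.217,  0.028]), 0.86), (array([ 0.463, -0.234,  0.016]), 0.56)]
old_catch_a [(array([ 0.481, -0.241,  0.023]), 0.9)]
```

View pics/w7.png

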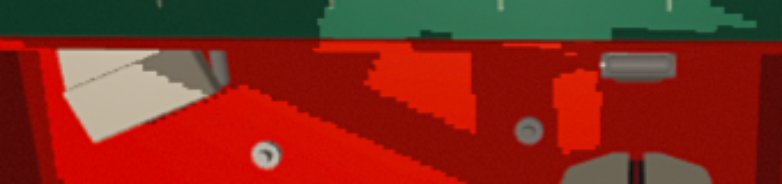

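The near lever and catch lie low in the bin. The far lever also sits in the bin, standing on end by the wall with its origin at about 28 mm. I'll push the last catch well past the edge so that it can't rest on that lever.

```bash
python3 -m crank '[{"x":5,"y":0.2,"z":0,"yaw":0,"claw":1.5},{"x":10,"y":0.2,"z":0,"yaw":0,"claw":1.5},{"x":15,"y":0.2,"z":0,"yaw":0,"claw":1.5},{"x":20,"y":0.2,"z":0,"yaw":0,"claw":1.5},{"x":25,"y":0.2,"z":0,"yaw":0,"claw":1.5},{"x":30,"y":0.2,"z":0,"yaw":0,"claw":1.5},{"x":31.6,"y":0.2,"z":0,"yaw":0,"claw":1.5},{"x":31.6,"y":0.2,"z":0,"yaw":0,"claw":1.5},{"x":31.6,"y":0.2,"z":2,"yaw":0,"claw":1.5},{"x":31.6,"y":0.2,"z":5,"yaw":0,"claw":1.5},{"x":31.6,"y":0.2,"z":6.9,"yaw":0,"claw":1.5},{"x":31.6,"y":0.2,"z":6.9,"yaw":0,"claw":1.5},{"x":31.6,"y":0.2,"z":6.9,"yaw":0,"claw":1.5}]'
python3 - <<'E'
from h import *
s=ctrl.sense();print((stand(s['tool_pos'],.0495,np.array([.5468,-.0193]))*1e3).round(1))
E
```

```text
time_s: 18.5
tool_pos: [0.6341, 0.0918, 0.0849]
tool_rot: [0.69, 0.724, -0.0, -0.0]
wrist_force: [0.5, -0.4, 0.6]
opening: 0.0151
grasp_force: 0.0
[ 92.6 106.6]
```

```bash
python3 -m crank '[{"x":-1.2,"y":0.3,"z":0.05,"yaw":0,"claw":1.5},{"x":-2.4,"y":0.3,"z":0.05,"yaw":0,"claw":1.5},{"x":-3.6,"y":0.3,"z":0.05,"yaw":0,"claw":1.5},{"x":-4.8,"y":0.3,"z":0.05,"yaw":0,"claw":1.5},{"x":-6,"y":0.3,"z":0.05,"yaw":0,"claw":1.5},{"x":-7.2,"y":0.3,"z":0.05,"yaw":0,"claw":1.5},{"x":-8.4,"y":0.3,"z":0.05,"yaw":0,"claw":1.5},{"x":-9.6,"y":0.3,"z":0.05,"yaw":0,"claw":1.5},{"x":-10.8,"y":0.3,"z":0.05,"yaw":0,"claw":1.5},{"x":-12,"y":0.3,"z":0.05,"yaw":0,"claw":1.5},{"x":-13.2,"y":0.3,"z":0.05,"yaw":0,"claw":1.5},{"x":-14.4,"y":0.3,"z":0.05,"yaw":0,"claw":1.5},{"x":-15.6,"y":0.3,"z":0.05,"yaw":0,"claw":1.5},{"x":-16.8,"y":0.3,"z":0.05,"yaw":0,"claw":1.5},{"x":-18,"y":0.3,"z":0.05,"yaw":0,"claw":1.5},{"x":-19.2,"y":0.3,"z":0.05,"yaw":0,"claw":1.5}]'
```

```text
time_s: 20.5
tool_pos: [0.6468, -0.0998, 0.0851]
tool_rot: [0.689, 0.725, -0.0, -0.0]
wrist_force: [-0.2, -0.0, -0.6]
opening: 0.0149
grasp_force: 0.2
```

```bash
python3 -m crank '[{"x":-1.2,"y":0,"z":0,"yaw":0,"claw":1.5},{"x":-2.4,"y":0,"z":0,"yaw":0,"claw":1.5},{"x":-3.6,"y":0,"z":0,"yaw":0,"claw":1.5},{"x":-4.8,"y":0,"z":0,"yaw":0,"claw":1.5},{"x":-6,"y":0,"z":0,"yaw":0,"claw":1.5},{"x":-7.2,"y":0,"z":0,"yaw":0,"claw":1.5},{"x":-8.4,"y":0,"z":0,"yaw":0,"claw":1.5},{"x":-9.6,"y":0,"z":0,"yaw":0,"claw":1.5},{"x":-10.8,"y":0,"z":0,"yaw":0,"claw":1.5},{"x":-12,"y":0,"z":0,"yaw":0,"claw":1.5},{"x":-13.2,"y":0,"z":0,"yaw":0,"claw":1.5},{"x":-14.4,"y":0,"z":0,"yaw":0,"claw":1.5},{"x":-14.7,"y":0,"z":0,"yaw":0,"claw":1.5},{"x":-14.7,"y":0,"z":-4,"yaw":0,"claw":1.5},{"x":-14.7,"y":-2,"z":-9,"yaw":0,"claw":1.5},{"x":-14.7,"y":-6,"z":-13,"yaw":0,"claw":1.5},{"x":-14.7,"y":-8,"z":-13,"yaw":0,"claw":1.5},{"x":-14.7,"y":-8,"z":-13,"yaw":0,"claw":1.5},{"x":-14.7,"y":-8,"z":-13,"yaw":0,"claw":1.5}]'
python3 - <<'E'
from h import *
p,W=cloud('wrist'); S=stand(W,.0495,np.array([.5468,-.0193])); cv2.imwrite('pics/w8.png',p[:,:,::-1])
for c in('wrist','scene','side'):
    capture(c)
    for n in('old_lever_a','old_catch_a','new_lever','new_catch','grease_jar'):print(c,n,[(np.round(o['centre'],3),round(o['conf'],2)) for o in tip_of(n,c)[:3]])
E
```

```text
time_s: 22.88
tool_pos: [0.5745, -0.2494, 0.2145]
tool_rot: [0.689, 0.725, 0.0, -0.0]
wrist_force: [0.4, -0.3, -0.4]
opening: 0.0152
grasp_force: 0.0
wrist old_lever_a [(array([ 0.65 , -0.219,  0.028]), 0.88), (array([ 0.465, -0.232,  0.018]), 0.82)]
wrist old_catch_a [(array([ 0.478, -0.238,  0.023]), 0.63), (array([ 0.648, -0.253,  0.016]), 0.61)]
wrist new_lever []
wrist new_catch []
wrist grease_jar [(array([ 0.552, -0.123,  0.061]), 0.75)]
scene old_lever_a []
scene old_catch_a [(array([ 0.645, -0.256,  0.016]), 0.58), (array([0.545, 0.095, 0.06 ]), 0.3)]
scene new_lever [(array([ 0.543, -0.016,  0.058]), 0.66)]
scene new_catch [(array([ 0.365,  0.448, -0.   ]), 0.55), (array([0.547, 0.093, 0.06 ]), 0.5)]
scene grease_jar [(array([ 0.555, -0.121,  0.06 ]), 0.51)]
side old_lever_a []
side old_catch_a [(array([0.537, 0.239, 0.006]), 0.52)]
side new_lever [(array([ 0.551, -0.02 ,  0.058]), 0.5), (array([ 0.597,  0.464, -0.002]), 0.22)]
side new_catch [(array([ 0.619, -0.459,  0.001]), 0.57), (array([0.546, 0.097, 0.058]), 0.5)]
side grease_jar [(array([ 0.556, -0.119,  0.059]), 0.7)]
```

View pics/w8.png

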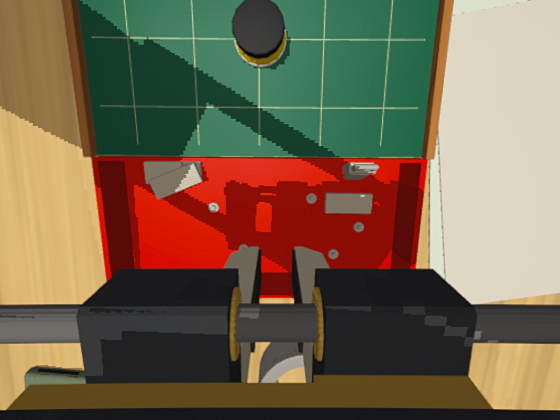

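The wrist view shows all four grey parts in the red bin: a lever and a catch at (173,178), a catch flat at (348,203), and the standing lever at (360,168). The jar is untouched. I'll check that the standing lever is clear of the stand.

Run:
```python
from h import *
p,W=cloud('wrist'); S=stand(W,.0495,np.array([.5468,-.0193]))
h=cv2.cvtColor(p,cv2.COLOR_RGB2HSV)
g=np.zeros(h.shape[:2],bool); g[156:182,335:390]=1
k=g&(h[...,1]<90)&(W[...,2]<.07)
for a,b in((.045,.07),(.03,.045),(.004,.03)):
    q=k&(W[...,2]>a)&(W[...,2]<b)
    if q.any(): print(a,q.sum(),(S[q].min(0)*1e3).round(),(S[q].max(0)*1e3).round(),W[q][:,2].max().round(4))
m=g&(h[...,0]>50)&(h[...,0]<95)&(h[...,1]>90); print('mat edge y',np.nanmin(S[...,1][m]) if m.any() else S[150,360])
r=g&((h[...,0]<8)|(h[...,0]>172))&(h[...,1]>150)&(W[...,2]>.05); print('rim',r.sum(),S[r].min(0),S[r].max(0)) if r.any() else 0
```

```text
0.045 192 [  73. -204.] [ 111. -190.] 0.0612
0.03 196 [  82. -209.] [ 106. -197.] 0.0448
0.004 123 [  83. -216.] [ 102. -200.] 0.03
mat edge y [ 0.0865154  -0.18497004]
rim 218 [ 0.06666329 -0.19470944] [ 0.11275156 -0.19183795]
```

Run:
```python
from h import *
p,W=cloud('wrist'); S=stand(W,.0495,np.array([.5468,-.0193]))
for v in range(154,180,2): print(v,[(tuple(int(t) for t in p[v,u]),int(S[v,u,1]*1e3),int(W[v,u,2]*1e3)) for u in(352,362,372)])
```

```text
154 [((42, 112, 80), -188, 60), ((42, 111, 79), -188, 59), ((38, 110, 78), -188, 58)]
156 [((138, 149, 99), -190, 56), ((94, 114, 75), -189, 61), ((93, 113, 76), -189, 60)]
158 [((181, 9, 0), -192, 55), ((183, 12, 3), -192, 55), ((183, 13, 0), -192, 54)]
160 [((222, 19, 0), -193, 56), ((222, 20, 0), -193, 56), ((221, 23, 0), -193, 54)]
162 [((203, 203, 182), -197, 38), ((198, 194, 171), -197, 38), ((190, 190, 169), -197, 39)]Traceback (most recent call last):
  File "<stdin>", line 3, in <module>
ValueError: cannot convert float NaN to integer
```

The red rim shows uncovered between the mat and the lever, and the lever's grey starts at y = -197 mm, inside the wall. So nothing touches the stand, and I'm handing in.

```bash
python3 -c "
from station import ctrl
print(ctrl.job_done())"
```

```text
the job is handed in; nothing more can be done
None
```

All four old grey parts were pushed into the red scrap bin (one lever stands on end against the bin wall, below the rim and clear of the stand), the blue parts and jar did not move, the arm never went near the tools, and I handed the job in at about 23 s without getting a verdict back.

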